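# Hang the pail on the spice carousel, turn the red-capped jar to the front and hold

### The arm

A 6-joint arm with a two-finger parallel gripper is mounted at the origin on a cart in front of the work surface, level with it; the furniture and walls round the work are solid. World frame = base frame: x ahead of the robot, y to its left, z up, the work surface at z = 0. Lengths are in mm, angles in rad, forces in N, time in s.
With the tool pointing down it reaches from about 275 to 825 mm from the base axis. Payload 4.9 kg.
Tool frame: the origin (TCP) lies at the very end of the fingers, on their centre line; the grasp point (between the pads) lies 19 mm behind it; z points along the fingers, y is the line along which they close (so a half turn about z gives the same grasp; the last joint's range is limited). The gripper opens to 85 mm and grips with 20 to 120 N. Pads are 22 mm wide; open, the fingers measure 114 mm over their backs; the gripper's body (76 mm by 85 mm) begins 54 mm behind the grasp point. The pads swing forward as they close: fully open they stand 13 mm farther back than shut.
Start: joints at [-1.239, 0.326, -0.193, 1.052, 0, 1.437], TCP at [247.04, -491.416, 231.281] pointing down, gripper open.
Joint ranges: [-2.65, 2.65], [-0.97, 1.79], [-1.3, 1.35], [-1.93, 2.1], [-1.47, 1.37], [-3.14, 3.14]. Speed limits (rad/s): [2.57, 2.57, 3.14, 3.14, 3.14, 3.14].

### API

Orientations are given as [roll, pitch, yaw] about the fixed x, y, z axes, in that order (R = Rz(yaw) Ry(pitch) Rx(roll)).
In Python, from bench import bot, solve_ik, imaging gives the robot as it stands. Calls block until the motion is done:
- bot.move_ptp(position, orientation): joint-space move of the TCP to a pose.
- bot.movel(position, rot=None, max_speed=150, threshold=None): straight line of the TCP; rot=None keeps the orientation; max_speed is the mean speed in mm/s. With threshold (N) it stops when the force on the tool has changed by that much, and returns True; else False.
- bot.move_j(angles): joint-space move.
- bot.grip(opening, effort=None): opening from 0.0 (shut) to 1.0 (fully open); effort is the grip in N (None keeps the last); returns when the fingers have stopped.
- bot.dwell(seconds).
- solve_ik(position, orientation): joint angles nearest the present ones, or None.
- bot.get_state(): the state.
- imaging.capture(name): name is "side" or "top" or "wrist"; returns the picture (480x640x3 uint8, blue, green, red); there is no depth.
- imaging.camera_model(name): a dict with "K" (3x3 intrinsics, pixels), "position" and "rotation" of the camera in the world. Camera axes: x right, y up, looking along -z (the intrinsics and any distortion apply to the point x, -y, -z); pixel columns grow to the right and rows downward; lengths in mm; the calibration is good to about 2 mm. The wrist camera is an equidistant fisheye: a pixel r from the principal point sees the ray r / f radians off the axis. A picture is of the moment at which its call begins: read the wrist's pose just before it. camera_model takes no time and is no camera call; for the wrist camera it gives the pose at the moment of the call.
A pose or a line that the arm cannot do raises bot.IKError and nothing moves.
- bot.sign_off(): hands the job in; it is judged then, once.
The state is a dict: "t": time; "qpos": joint angles; "joint_velocities": joint speeds; "effort": joint torques, N m; "tcp_pos": TCP position; "orientation": TCP orientation; "contact_force": force on the tool from outside, world axes, zero at the start; "wrist_torque": the same for the moment, N m; "opening": opening from 0.0 (shut) to 1.0 (fully open); "gripper_force": force on a finger pad.
Only numpy, scipy, OpenCV 4.12 (cv2) and the standard library are available. Lean on these libraries where they do the work, as an engineer would, in place of code of your own. Each camera call takes 0.05 s, during which the arm holds its last target. There are 200 camera calls.

### The job

Get the spice carousel ready for the cook: hang the little metal measuring pail by its handle on the carousel's brass hook and let go of it. Then turn the carousel by the wooden knob in its middle until the jar with the red cap stands squarely at the yellow arrow on the foot, and finish still gripping the knob so that the carousel stays still; the pail must still hang and all jars must stay standing in their seats.

Things in the scene. Friction and masses are not known exactly. Their poses are not given: they have to be found in the camera images.
- base: Fixed dark foot of the carousel: disc 180 mm across, 12 mm high, on the worktop, with a 46 mm wide tongue along its own -x, out to 133 mm from the axis, that bears a flat yellow arrowhead pointing outward, within 0.15 rad of straight to the robot (-x). Origin on the axis at worktop height. Overhead, wall cabinets begin at x = 0.60 m, 0.52 m up, their handles at x = 0.55 m, 0.56 m up.
- turntable (a joint): Angle of the wooden turntable (220 mm across, top 30 mm above the worktop, axis vertical through base's origin); 0 at the start, grows counterclockwise from above, no stops within 12 rad. Turns freely (0.03 N m). Five places, 72 degrees apart, 82 mm from the axis: one the brass hook, four wire seats with jars in random order. The red-capped jar starts 15 to 180 degrees from the arrow.
- knob: Wooden bar knob on the turntable's post, turning with it: 50 mm long (x), 14 mm thick (y), 40 mm high; origin on the axis, centre of its underside, 125 mm above the worktop, so it spans heights 125 to 165 mm. Its -x points to the hook. Grip it from above across its 14 mm, fingertips above 120 mm: jar tops beside it reach 117 mm.
- hook_seat (a point): Hollow of the brass hook (7 mm wire) where the centre line of the pail's handle rests: 84 mm from the axis, 145 mm above the worktop, straight out along the knob's -x. Behind it the wire rises to a hump (top 156 mm high, 61 to 68 mm from the axis), then runs down to the post. At the start the hook points 25 to 65 degrees to the left (+y) of straight to the robot. Lower the handle onto the seat from above.
- hook_tip (a point): Centre of the hook's upturned end, a 10 mm ball, 103 mm from the axis, 158 mm high (top 163 mm). The pail's handle comes in from outside above it, crest centre line at 168 mm or more, the hook's wire passing between handle and cup.
- pail: Small loose aluminium pail, about 90 g, on the worktop left of the carousel. Cup 56 mm across its rim, 45 mm high; origin at the centre of its underside, z up. A stiff 5 mm wire handle (does not fold), 59 mm wide, arches over it in its y-z plane; crest straight for 28 mm along y, centre line 90 mm above the underside. 42 mm of open height between rim and crest.
- pail_grip (a point): Centre of the wooden grip that stands on the crest, 118 mm above the pail's underside. The grip is 14 mm (pail x) by 12 mm (pail y), from 91 to 135 mm above the underside. Take it from above with the fingers on its y faces and the tips above 95 mm, so that they stay clear of the hook.
- pail_eye (a point): Centre of the crest of the pail's wire handle, 90 mm above the pail's underside: the part that rests in the hook.
- front_mark (a point): Point fixed to the foot, 82 mm from the axis towards the yellow arrow, 30 mm high (turntable's top): where the centre of the red-capped jar's underside must come.
- red_jar: Loose glass spice jar with a red cap, 36 mm across, 87 mm high; origin at the centre of its underside. Stands in a wire seat (ring 33 mm above the turntable) with about 2 mm of play and rides with it.
- black_jar_1: Glass spice jar with a black cap, 35 mm across, 81 mm high, loose in a wire seat of the turntable; origin at the centre of its underside.
- black_jar_2: As black_jar_1.
- black_jar_3: As black_jar_1.

How it is judged (in metres and radians):
On the way, in this order (a step that is already met when the one before it is completed fails the run):
1. the pail hangs by its handle in the brass hook, let go (distance between pail_eye and hook_seat below 0.016 m and height (world z) of pail above 0.035 m and angle between pail's own z axis and vertical below 0.8 rad and contact force between each of the fingers, the arm and pail below 0.05 N), for 0.3 s.
2. the red-capped jar stands at the yellow arrow with the knob held (horizontal distance between red_jar and front_mark below 0.013 m and velocity of joint turntable between -0.08 and 0.08 rad/s and contact force between the fingers and knob above 1 N), for 0.2 s.
At the end, for the whole second after the job is handed in: Fingers on the knob (over 1 N), turntable still (under 0.08 rad/s), red-capped jar within 13 mm of front_mark seen from above; pail untouched, off the surface, crest within 16 mm of hook_seat, tilt under 0.8 rad (it may swing); all jars upright (0.2 rad), within 95 mm of the axis (all of step 1 and all of step 2 and angle between each of red_jar, black_jar_1, black_jar_2, black_jar_3's own z axis and vertical below 0.2 rad and horizontal distance between each of red_jar, black_jar_1, black_jar_2, black_jar_3 and knob below 0.095 m); the arm keeps its last pose, push and grip.
It fails at once if a spice jar is tipped over (angle between any of red_jar, black_jar_1, black_jar_2, black_jar_3's own z axis and vertical above 0.5 rad).
It fails at once if a spice jar leaves the turntable (horizontal distance between any of red_jar, black_jar_1, black_jar_2, black_jar_3 and knob above 0.115 m).
It also fails if it takes over 67 s, if anything falls off the work surface, if the arm or the gripper's body presses on something with over 40 N, if the wrist force passes 120 N, or if a joint passes its speed limit or range.

## Working session

There is one attempt and no reset: what is moved stays moved. The work goes in short steps, each a Python script; the robot and the scene stay as the last script left them, time stands still between calls to the robot, and variables do not carry over. Pictures are saved under pics/ and viewed, at most 12 in all, crops included, and the job is handed in when it is done.

```bash
ls; mkdir -p pics; python3 - <<'E'
from bench import bot, imaging
import cv2
s=bot.get_state();print(s['t'],s['opening'],s['orientation'],s['tcp_pos'])
for n in("top","side"):
    cv2.imwrite(f"pics/{n}0.png",imaging.capture(n));m=imaging.camera_model(n);print(n,m)
E
```

```text
pics
0.0 1.0024033782628283 [-3.13982269e+00 -2.60820012e-04  4.65763381e-01] [ 246.84160518 -490.83157355  230.4782386 ]
top {'K': array([[522.56659856,   0.        , 323.45695422],
       [  0.        , 522.56659856, 238.48042164],
       [  0.        ,   0.        ,   1.        ]]), 'position': array([ 289.94275946,  -40.32990675, 1124.77014082]), 'rotation': array([ 0.19382465, -0.02040272, -1.55345273])}
side {'K': array([[550.95990486,   0.        , 324.55644116],
       [  0.        , 550.95990486, 241.86845375],
       [  0.        ,   0.        ,   1.        ]]), 'position': array([ 457.77680248, -772.8491298 ,  698.6835311 ]), 'rotation': array([ 0.88743065, -0.00889406, -0.00380468])}
```

View pics/top0.png

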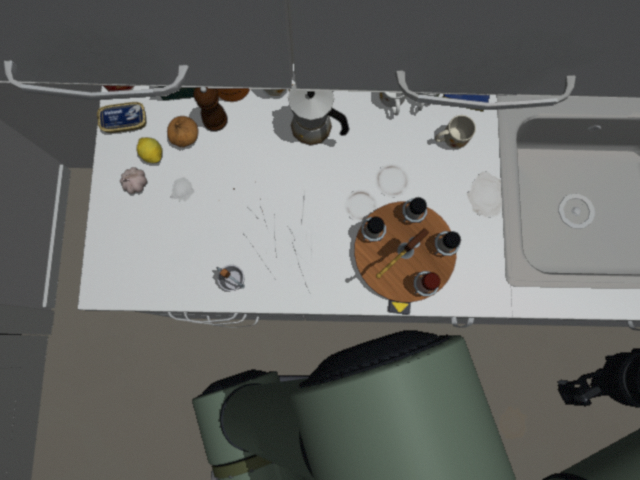

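View pics/side0.png

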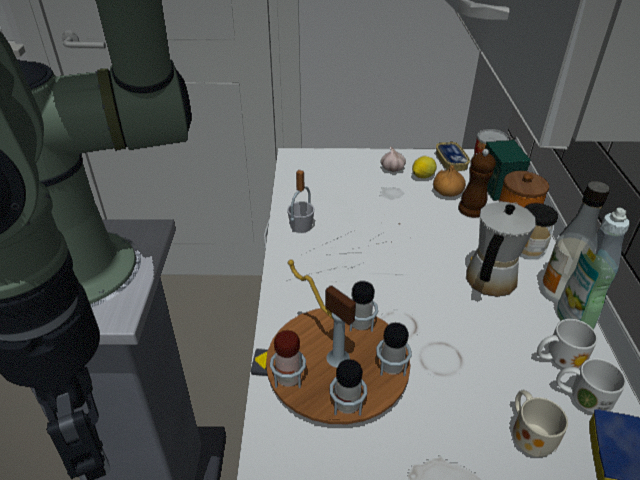

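```bash
cat > h.py <<'E'
import numpy as np, cv2
from scipy.spatial.transform import Rotation as R
from bench import bot, solve_ik, imaging
def ray(m,px,fish=False):
    K=m['K']; px=np.atleast_2d(np.float64(px)); a=(px-K[:2,2])/[K[0,0],K[1,1]]
    if fish:
        r=np.hypot(*a.T); a_=a*(np.sin(r)/np.maximum(r,1e-9))[:,None]; d=np.c_[a_[:,0],-a_[:,1],-np.cos(r)]
    else: d=np.c_[a[:,0],-a[:,1],-np.ones(len(a))]
    return np.array(m['position']),R.from_euler('xyz',m['rotation']).apply(d)
def plane(m,px,z,fish=False):
    o,d=ray(m,px,fish); return o+d*((z-o[2])/d[:,2])[:,None]
def tri(m1,p1,m2,p2,f1=False,f2=False):
    o1,d1=ray(m1,p1,f1);o2,d2=ray(m2,p2,f2);d1=d1[0]/np.linalg.norm(d1);d2=d2[0]/np.linalg.norm(d2)
    s=np.linalg.lstsq(np.c_[d1,-d2],o2-o1,rcond=None)[0];a=o1+s[0]*d1;b=o2+s[1]*d2
    return (a+b)/2,np.linalg.norm(a-b)
def blobs(img,lo,hi,box=None,amin=20):
    h=cv2.cvtColor(img,cv2.COLOR_BGR2HSV);m=cv2.inRange(h,np.array(lo),np.array(hi))
    if box: k=np.zeros_like(m);x0,y0,x1,y1=box;k[y0:y1,x0:x1]=255;m&=k
    n,l,st,c=cv2.connectedComponentsWithStats(m)
    return [(st[i,4],c[i].round(1),np.argwhere(l==i)[:,::-1]) for i in np.argsort(-st[:,4]) if i and st[i,4]>=amin]
def circ(P):
    A=np.c_[2*P[:,:2],np.ones(len(P))];s=np.linalg.lstsq(A,(P[:,:2]**2).sum(1),rcond=None)[0]
    return s[:2],np.sqrt(s[2]+s[0]**2+s[1]**2)
E
python3 - <<'E'
from h import *
np.set_printoptions(precision=1,suppress=True)
T=imaging.camera_model('top');S=imaging.camera_model('side')
t=cv2.imread('pics/top0.png');s=cv2.imread('pics/side0.png')
for n,i,x,y in [('t',t,355,285),('t',t,400,308),('t',t,222,271),('t',t,378,276),('t',t,430,283),('t',t,418,238),('t',t,385,268),('s',s,330,390),('s',s,262,362),('s',s,300,180),('s',s,292,264),('s',s,310,285),('s',s,287,340),('s',s,340,303)]:
    print(n,x,y,cv2.cvtColor(i,cv2.COLOR_BGR2HSV)[y,x])
# wood
for n,i,m,b in (('t',t,T,(340,190,470,312)),('s',s,S,(255,280,420,430))):
    w=blobs(i,(5,110,70),(14,255,210),b)
    P=np.vstack([c for a,_,c in w if a>50]); hull=cv2.convexHull(P.astype(np.int32))[:,0]
    Q=plane(m,hull,30); 
    for _ in range(4):
        c,r=circ(Q); e=np.hypot(*(Q[:,:2]-c).T)-r; Q=Q[abs(e)<3] if (abs(e)<3).sum()>8 else Q
    print(n,'axis',c,r,len(hull),len(Q))
    y=blobs(i,(20,150,120),(32,255,255),(240,290,430,380));
    for a,c,p in y[:4]: print(' yellow',a,c,plane(m,c,12))
E
python3 - <<'E'
import cv2
t=cv2.imread('pics/top0.png');s=cv2.imread('pics/side0.png')
a=cv2.resize(t[190:320,340:470],(560,560),interpolation=cv2.INTER_CUBIC);b=cv2.resize(t[250:300,205:255],(220,220),interpolation=cv2.INTER_CUBIC);c=cv2.resize(s[160:240,270:330],(240,320),interpolation=cv2.INTER_CUBIC)
import numpy as np
o=np.zeros((560,800,3),np.uint8);o[:,:560]=a;o[:220,560:780]=b;o[230:550,560:800]=c;cv2.imwrite('pics/crop1.png',o)
E
```

```text
t 355 285 [ 90   5 198]
t 400 308 [ 26 180 198]
t 222 271 [ 13 142 124]
t 378 276 [ 21 155 133]
t 430 283 [  3 193  70]
t 418 238 [ 11 144  71]
t 385 268 [ 21 156 132]
s 330 390 [101  40 134]
s 262 362 [ 27 255 171]
s 300 180 [ 14 162  88]
s 292 264 [ 21 174  97]
s 310 285 [ 26  41 123]
s 287 340 [  2 181  72]
s 340 303 [ 12 159  32]
t axis [ 482.7 -232.7] 107.41834213720398 39 39
 yellow 88 [399.4 305.7] [[ 366.8 -223.    12. ]]
s axis [ 485.8 -234.6] 109.39592782917956 43 43
 yellow 125 [261.7 359.4] [[ 367.8 -221.    12. ]]
 yellow 65 [319.6 300.3] [[457.8 -91.2  12. ]]
```

View pics/crop1.png

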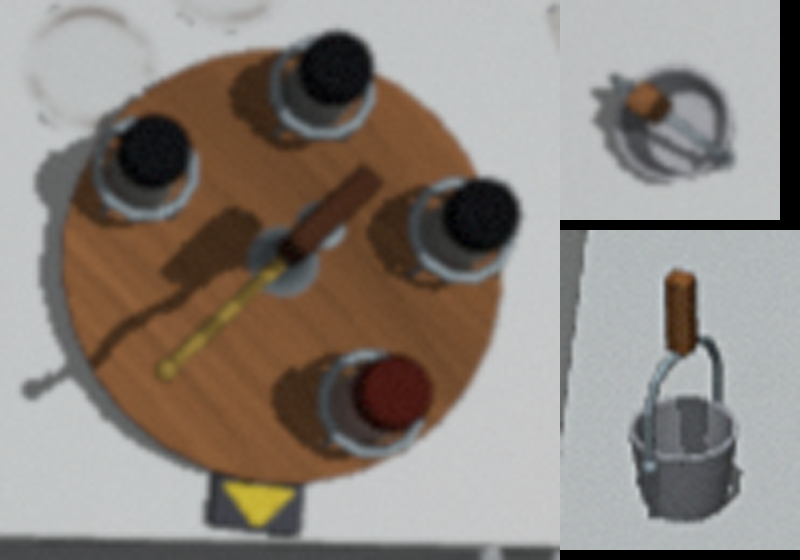

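```bash
python3 - <<'E'
from h import *
np.set_printoptions(precision=1,suppress=True)
T=imaging.camera_model('top');S=imaging.camera_model('side')
t=cv2.imread('pics/top0.png');s=cv2.imread('pics/side0.png')
ax=np.array([484,-233.5])
k=130/560; f=lambda x,y:(340+x*k,190+y*k); g=lambda x,y:(205+(x-560)*50/220,250+y*50/220)
def pol(p): d=p[0][:2]-ax; return p,np.hypot(*d),np.degrees(np.arctan2(d[1],d[0]))%360
print('tip',pol(plane(T,f(168,370),158)))
for n,c,z in (('red',(396,393),117),('b',(482,215),111),('b',(337,68),111),('b',(153,151),111)): print(n,pol(plane(T,f(*c),z)))
kn=[plane(T,f(*c),165)[0] for c in ((293,247),(370,178))];print('knob',kn,np.degrees(np.arctan2(*(kn[0]-kn[1])[1::-1]))%360, np.mean(kn,0))
bt=blobs(t,(8,100,60),(20,255,220),(205,255,255,300))[0];bs=blobs(s,(8,100,30),(20,255,220),(285,165,320,200))[0]
print('grip',bt[:2],bs[:2],tri(T,bt[1],S,bs[1]))
q=cv2.minAreaRect(bs[2].astype(np.float32));print(q)
e1=plane(T,g(617,85),42)[0];e2=plane(T,g(728,158),42)[0];print('ears',e1,e2,(e1+e2)/2,np.linalg.norm(e1-e2),np.degrees(np.arctan2(*(e2-e1)[1::-1])))
ball=blobs(s,(18,120,60),(25,255,255),(280,250,330,320))[0][2];i=ball[np.argmin(ball[:,1])];print(i,tri(T,f(168,370),S,i+[0,3]))
print('knob side')
W=imaging.camera_model('wrist');print(W, bot.get_state()['tcp_pos'])
print('arrow dir',pol(np.array([[367.3,-222,12]])))
E
```

```text
tip (array([[ 411.2, -161.5,  158. ]]), np.float64(102.36541689140071), np.float64(135.30848287672097))
red (array([[ 408. , -269.7,  117. ]]), np.float64(84.17886473460337), np.float64(205.45051375599525))
b (array([[ 491.9, -312.7,  111. ]]), np.float64(79.63523563227753), np.float64(275.6623242603991))
b (array([[ 560.3, -246.9,  111. ]]), np.float64(77.4824153601244), np.float64(350.06709883277665))
b (array([[ 518.8, -160.8,  111. ]]), np.float64(80.61069992971542), np.float64(64.45142089814158))
knob [array([ 465.2, -215.2,  165. ]), array([ 496.6, -249.5,  165. ])] 132.52058220110032 [ 480.9 -232.4  165. ]
grip (np.int32(44), array([224. , 272.3])) (np.int32(125), array([299.8, 180.3])) (array([418. , 134.2, 114.3]), np.float64(0.5234322063575236))
((300.0, 180.5), (19.0, 6.0), 90.0)
ears [432.9 159.5  42. ] [399.4 105.6  42. ] [416.1 132.5  42. ] 63.466106261959524 -121.85537588575767
[290 260] (array([ 412.4, -161.1,  159.7]), np.float64(2.829322241779135))
knob side
{'K': array([[371.6,   0. , 320. ],
       [  0. , 371.6, 244.1],
       [  0. ,   0. ,   1. ]]), 'position': array([ 306.5, -461. ,  372.7]), 'rotation': array([-0.3,  0. , -1.1])} [ 246.9 -490.9  230.6]
arrow dir (array([[ 367.3, -222. ,   12. ]]), np.float64(117.26525487116803), np.float64(174.3720566356123))
```

```bash
python3 - <<'E'
from h import *
np.set_printoptions(precision=2,suppress=True)
d=np.radians
for nm,p,ys in (('pail',[417,133,290],(-32,148)),('pail',[417,133,99],(-32,148)),('hook',[424,-172,160],(-46,134)),('knob',[483,-233,130],(-46,134,-78,102))):
    for y in ys: print(nm,y,solve_ik(p,[np.pi,0,d(y)]))
bot.move_ptp([417,133,290],[np.pi,0,d(-32)])
W=imaging.camera_model('wrist');np.save('w1.npy',W,allow_pickle=True)
cv2.imwrite('pics/w1.png',imaging.capture('wrist'));print(bot.get_state()['t'],bot.get_state()['tcp_pos'])
E
```

```text
pail -32 [ 0.14  0.08 -0.35  1.14  0.   -2.44]
pail 148 [ 0.14  0.08 -0.35  1.14  0.    0.7 ]
pail -32 [ 0.14  0.27 -0.66  0.64  0.   -2.44]
pail 148 [ 0.14  0.27 -0.66  0.64  0.    0.7 ]
hook -46 [-0.55  0.22 -0.53  0.81  0.   -2.89]
hook 134 [-0.55  0.22 -0.53  0.81  0.    0.26]
knob -46 [-0.59  0.39 -0.38  0.8   0.   -2.93]
knob 134 [-0.59  0.39 -0.38  0.8   0.    0.22]
knob -78 [-0.59  0.39 -0.38  0.8   0.   -2.37]
knob 102 [-0.59  0.39 -0.38  0.8   0.    0.77]
3.3917 [417.13 132.75 289.96]
```

View pics/w1.png

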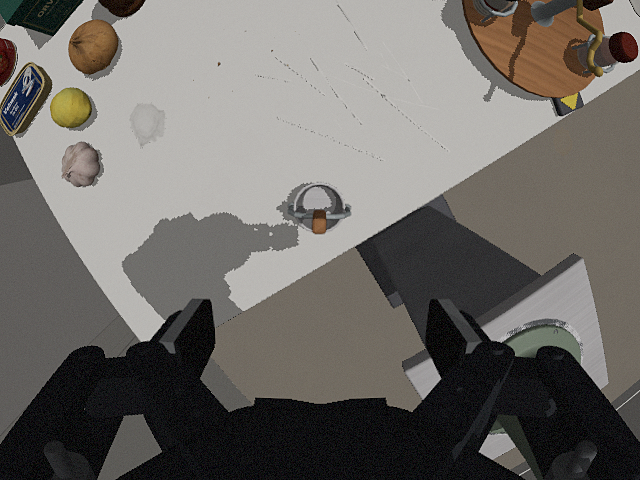

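```bash
python3 - <<'E'
from h import *
np.set_printoptions(precision=1,suppress=True)
W=np.load('w1.npy',allow_pickle=True).item();i=cv2.imread('pics/w1.png')
b=blobs(i,(5,120,60),(22,255,255),(300,195,340,245))[0];print(b[:2],b[2].min(0),b[2].max(0))
T=imaging.camera_model('top')
print('grip z113',plane(W,b[1],113,True),tri(W,b[1],T,(224,272.3),True))
for z,y in((91,b[2][:,1].min()-.5),(135,b[2][:,1].max()+.5)):
    for x in (b[2][:,0].min()-.5,b[2][:,0].max()+.5,b[1][0]): print(z,x,y,plane(W,(x,y),z,True))
c=i[170:250,270:370];cv2.imwrite('pics/w1c.png',cv2.resize(c,(800,640),interpolation=cv2.INTER_CUBIC)[:600])
E
```

```text
(np.int32(268), array([319.2, 222.5])) [312 210] [325 233]
grip z113 [[416.5 133.9 113. ]] (array([417.3, 133.5, 117.6]), np.float64(0.16613673348655347))
91 311.5 209.5 [[426.9 136.   91. ]]
91 325.5 209.5 [[420.  124.9  91. ]]
91 319.2 209.5 [[423.1 129.9  91. ]]
135 311.5 233.5 [[416.  141.7 135. ]]
135 325.5 233.5 [[409.9 131.9 135. ]]
135 319.2 233.5 [[412.6 136.3 135. ]]
```

View pics/w1c.png

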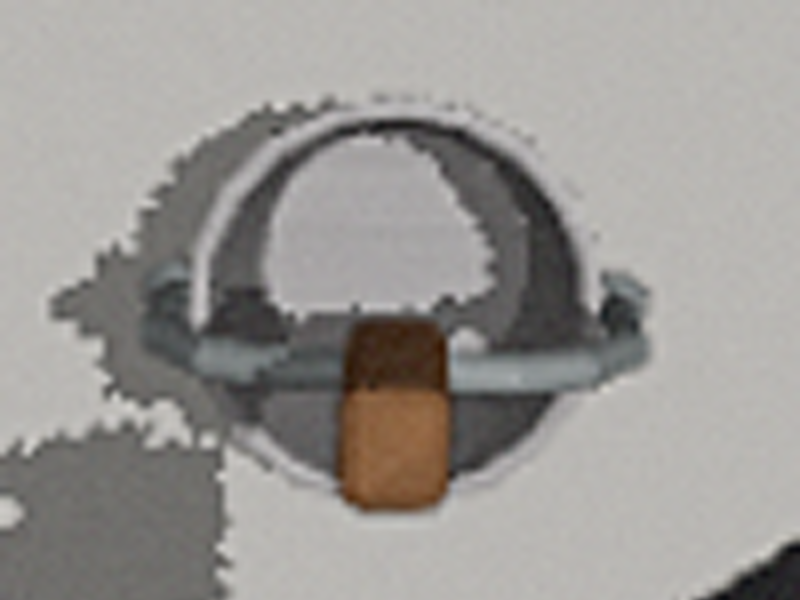

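```bash
python3 - <<'E'
from h import *
np.set_printoptions(precision=1,suppress=True)
W=np.load('w1.npy',allow_pickle=True).item()
P=lambda x,y,z:plane(W,(270+x/8,170+y/8),z,True)[0]
a,b=P(168,270,37),P(628,290,37);print('ears',a,b,(a+b)/2,np.linalg.norm(a-b),np.degrees(np.arctan2(*(a-b)[1::-1])))
a,b=P(345,390,135),P(448,390,135);print('topedge',np.degrees(np.arctan2(*(a-b)[1::-1])))
print('rim',P(395,298,45),'top',P(396,448,135))
E
```

```text
ears [436.6 157.4  37. ] [401.4 106.3  37. ] [419.  131.9  37. ] 61.99731485995364 55.46723863345798
topedge 57.99380776248405
rim [418.2 132.8  45. ] top [417.8 132.8 135. ]
```

```bash
cat >> h.py <<'E'
def O(deg): return [np.pi,0,np.radians(deg)]
E
python3 - <<'E'
from h import *
np.set_printoptions(precision=1,suppress=True)
bot.move_ptp([418,132.9,170],O(-33.3))
bot.movel([418,132.9,101],max_speed=80)
bot.grip(0.0,effort=40)
s=bot.get_state();print(s['t'],s['opening'],s['gripper_force'],s['tcp_pos'])
bot.movel([418,132.9,215])
a=np.radians(134);p=[483+165*np.cos(a),-233+165*np.sin(a),215]
bot.movel(p,rot=O(-46))
s=bot.get_state();print(s['t'],s['opening'],s['gripper_force'],s['tcp_pos'],s['contact_force'])
W=imaging.camera_model('wrist');np.save('w2.npy',W,allow_pickle=True)
cv2.imwrite('pics/w2.png',imaging.capture('wrist'))
E
```

```text
5.6083 0.13504952701743095 39.85720753669739 [418.2 133.  101.1]
8.35 0.1315542560742276 39.67411994934082 [ 368.4 -113.9  215. ] [-0.  -0.1 -0.5]
```

View pics/w2.png

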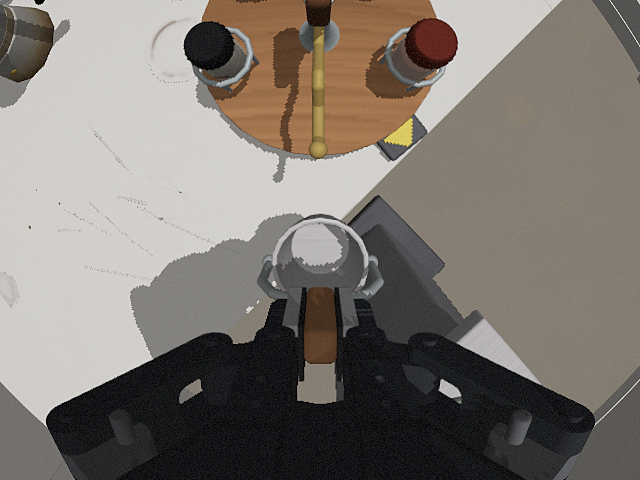

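```bash
python3 - <<'E'
from h import *
np.set_printoptions(precision=1,suppress=True)
W=np.load('w2.npy',allow_pickle=True).item();i=cv2.imread('pics/w2.png')
P=lambda x,y,z:plane(W,(x,y),z,True)[0]
print('ball',P(318.5,149,158),'hump',P(318.7,88,152),'wire near post',P(319,35,125))
y=blobs(i,(24,150,120),(32,255,255),(370,100,430,160))[0];print('arrow',y[1],P(*y[1],12))
pts=y[2];tip=[P(*q,12) for q in cv2.minEnclosingTriangle(pts.astype(np.float32))[1][:,0]];print(np.array(tip))
print('red',P(431,42,117),'black',P(209,46,111))
w=blobs(i,(5,110,70),(15,255,230),(190,0,450,165));Q=np.vstack([c for a,_,c in w if a>100]);h=cv2.convexHull(Q.astype(np.int32))[:,0];h=h[h[:,1]>3]
C=plane(W,h,30,True)
for _ in range(3):
    c,r=circ(C);e=abs(np.hypot(*(C[:,:2]-c).T)-r);C=C[e<2.5]
print('axis',c,r,len(C))
ax=np.array([483.,-233])
for a in (ax,c):
    for n,p in(('ball',P(318.5,149,158)),('red',P(431,42,117)),('black',P(209,46,111)),('arrow',P(*y[1],12))):
        d=p[:2]-a;print(n,np.hypot(*d),np.degrees(np.arctan2(d[1],d[0]))%360)
print('pail rim ctr', P(321,262,215-10-45))
E
```

```text
ball [ 413.7 -159.5  158. ] hump [ 437.1 -183.9  152. ] wire near post [ 464.2 -212.   125. ]Traceback (most recent call last):
  File "<stdin>", line 6, in <module>
IndexError: list index out of range
```

```bash
python3 - <<'E'
from h import *
np.set_printoptions(precision=1,suppress=True)
W=np.load('w2.npy',allow_pickle=True).item();i=cv2.imread('pics/w2.png')
P=lambda x,y,z:plane(W,(x,y),z,True)[0]
print(cv2.cvtColor(i,cv2.COLOR_BGR2HSV)[130,402],cv2.cvtColor(i,cv2.COLOR_BGR2HSV)[100,370])
y=blobs(i,(20,170,140),(34,255,255),(370,100,430,160))[0];print('arrow',y[0],y[1],P(*y[1],12))
tip=[P(*q,12) for q in cv2.minEnclosingTriangle(y[2].astype(np.float32))[1][:,0]];print(np.array(tip))
w=blobs(i,(5,110,70),(17,255,230),(190,0,450,165));Q=np.vstack([c for a,_,c in w if a>100]);h=cv2.convexHull(Q.astype(np.int32))[:,0];h=h[h[:,1]>3]
C=plane(W,h,30,True)
for _ in range(3):
    c,r=circ(C);e=abs(np.hypot(*(C[:,:2]-c).T)-r);C=C[e<2.5]
print('axis',c,r,len(C))
for a in (np.array([484.5,-233.5]),c):
    for n,p in(('ball',P(318.5,149,158)),('red',P(431,42,117)),('black',P(209,46,111)),('arrow',P(*y[1],12))):
        d=p[:2]-a;print(n,np.hypot(*d),np.degrees(np.arctan2(d[1],d[0]))%360)
print('pail rim ctr', P(321,262,215-10-45))
E
```

```text
[ 26 146 217] [ 14 123 170]Traceback (most recent call last):
  File "<stdin>", line 6, in <module>
IndexError: list index out of range
```

```bash
python3 - <<'E'
from h import *
np.set_printoptions(precision=1,suppress=True)
W=np.load('w2.npy',allow_pickle=True).item();i=cv2.imread('pics/w2.png')
P=lambda x,y,z:plane(W,(x,y),z,True)[0]
y=blobs(i,(22,110,120),(34,255,255),(370,110,430,160))[0];print('arrow',y[0],y[1],P(*y[1],12))
tip=[P(*q,12) for q in cv2.minEnclosingTriangle(y[2].astype(np.float32))[1][:,0]];print(np.array(tip))
w=blobs(i,(5,90,60),(18,255,240),(190,0,450,165));Q=np.vstack([c for a,_,c in w if a>100]);h=cv2.convexHull(Q.astype(np.int32))[:,0];h=h[h[:,1]>3]
C=plane(W,h,30,True)
for _ in range(3):
    c,r=circ(C);e=abs(np.hypot(*(C[:,:2]-c).T)-r);C=C[e<2.5]
print('axis',c,r,len(C))
for a in (np.array([484.5,-233.5]),c):
    for n,p in(('ball',P(318.5,149,158)),('red',P(431,42,117)),('black',P(209,46,111)),('arrow',P(*y[1],12))):
        d=p[:2]-a;print(n,np.hypot(*d),np.degrees(np.arctan2(d[1],d[0]))%360)
print('pail rim ctr', P(321,262,215-10-45))
E
```

```text
arrow 451 [401.4 134.3] [ 368.2 -222.5   12. ]
[[ 373.7 -242.5   12. ]
 [ 377.4 -203.5   12. ]
 [ 352.7 -221.5   12. ]]
axis [ 484.8 -232.6] 108.53279593377043 33
ball 102.40670270695387 133.75495345996424
red 78.41654243290729 203.195690141559
black 80.06911831256532 65.40239222310595
arrow 116.84395962762291 174.5792975179881
ball 101.95458000470157 134.20727765629945
red 79.0134464744178 203.70978834686338
black 79.15315160572297 65.31098774190099
arrow 117.02912084486451 175.0232156099307
pail rim ctr [ 369.6 -115.9  160. ]
```

```bash
python3 - <<'E'
from h import *
np.set_printoptions(precision=1,suppress=True)
u=np.array([np.cos(np.radians(134.1)),np.sin(np.radians(134.1))]);seat=np.array([426.4,-173.0])
print(bot.movel([*(seat+81*u),185],rot=O(-45.9)))
print(bot.movel([*seat,185],max_speed=60,threshold=5),bot.get_state()['tcp_pos'],bot.get_state()['contact_force'])
print(bot.movel([*seat,151],max_speed=25,threshold=4))
s=bot.get_state();print(s['t'],s['tcp_pos'],s['contact_force'])
cv2.imwrite('pics/s3.png',cv2.resize(imaging.capture('side')[230:330,250:410],(800,500),interpolation=cv2.INTER_CUBIC))
E
```

```text
False
False [ 426.2 -172.7  185. ] [-0.3 -0.1 -1.2]
True
11.2417 [ 426.3 -172.9  158.2] [0.5 0.6 5.3]
```

View pics/s3.png

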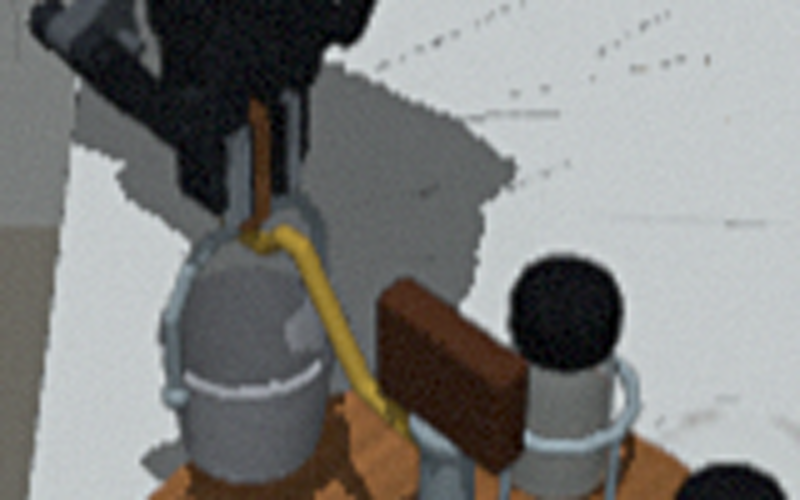

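```bash
python3 - <<'E'
from h import *
np.set_printoptions(precision=1,suppress=True)
bot.grip(0.45)
p=bot.get_state()['tcp_pos']
bot.movel([p[0],p[1],250],max_speed=80)
bot.dwell(0.8)
s=bot.get_state();print(s['t'],s['tcp_pos'],s['contact_force'])
W=imaging.camera_model('wrist');np.save('w4.npy',W,allow_pickle=True)
cv2.imwrite('pics/w4.png',imaging.capture('wrist'))
E
```

```text
13.7667 [ 425.6 -172.5  250. ] [-0.9  0.5  0.1]
```

View pics/w4.png

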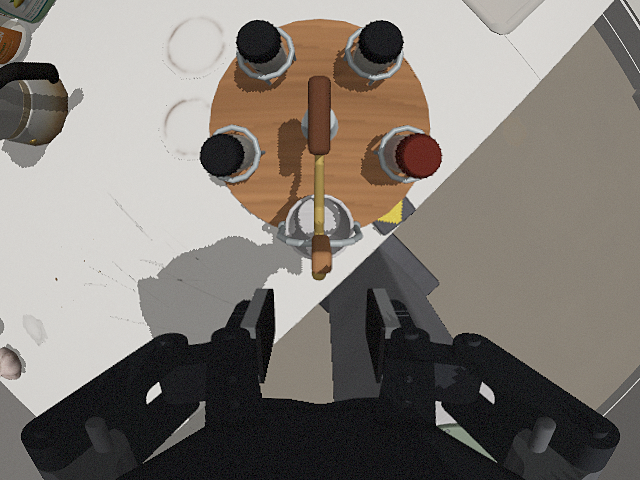

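```bash
python3 - <<'E'
from h import *
np.set_printoptions(precision=1,suppress=True)
W=np.load('w4.npy',allow_pickle=True).item();i=cv2.imread('pics/w4.png')
P=lambda x,y,z:plane(W,(x,y),z,True)[0]
y=blobs(i,(22,110,120),(34,255,255),(375,190,415,240))[0];print('arrow',y[0],y[1],P(*y[1],12))
k=blobs(i,(0,60,20),(14,255,110),(300,65,340,165))[0];q=cv2.boxPoints(cv2.minAreaRect(k[2].astype(np.float32)));Kp=plane(W,q,165,True);print('knob',k[0],q.ravel(),Kp,Kp.mean(0))
w=blobs(i,(5,90,60),(18,255,240),(195,5,440,240));Q=np.vstack([c for a,_,c in w if a>150]);h=cv2.convexHull(Q.astype(np.int32))[:,0]
C=plane(W,h,30,True)
for _ in range(4):
    c,r=circ(C);e=abs(np.hypot(*(C[:,:2]-c).T)-r);C=C[e<max(2.5,np.median(e)*2)]
print('axis',c,r,len(C))
red=blobs(i,(0,120,30),(6,255,200),(390,125,450,185))[0];print('redblob',red[:2])
for a in (np.array([484.5,-233.2]),c,Kp.mean(0)[:2]):
    for n,p in(('red',P(419.5,156,117)),('arrow',P(*y[1],12)),('b',P(221,155,111)),('b',P(258,40,111)),('b',P(381,41,111))):
        d=p[:2]-a;print(n,np.hypot(*d).round(1),(np.degrees(np.arctan2(d[1],d[0]))%360).round(1),end='; ')
    print()
E
```

```text
arrow 279 [393.1 214.3] [ 366.4 -222.3   12. ]
knob 1838 [299.2 155.  301.1  75.5 330.7  76.2 328.9 155.7] [[ 476.5 -207.1  165. ]
 [ 509.8 -243.1  165. ]
 [ 496.7 -255.2  165. ]
 [ 463.3 -219.2  165. ]] [ 486.5 -231.1  165. ]
axis [ 485.2 -233.1] 108.50022302937586 45
redblob (np.int32(1391), array([420. , 155.4]))
red 78.9 205.7; arrow 118.6 174.8; b 79.5 62.0; b 79.6 350.0; b 78.6 278.2; 
red 79.6 205.5; arrow 119.4 174.8; b 79.1 62.4; b 78.9 349.8; b 78.6 277.6; 
red 81.7 206.4; arrow 120.5 175.8; b 76.8 62.6; b 78.0 348.2; b 80.4 276.5;
```

```bash
python3 - <<'E'
from h import *
np.set_printoptions(precision=1,suppress=True)
bot.movel([485,-233.2,250],rot=O(-46.5),max_speed=100)
bot.movel([485,-233.2,170],max_speed=80)
print(bot.movel([485,-233.2,128],max_speed=40,threshold=6))
s=bot.get_state();print(s['t'],s['tcp_pos'],s['contact_force'])
bot.grip(0.0,effort=40)
s=bot.get_state();print(s['t'],s['tcp_pos'],s['contact_force'],s['opening'],s['gripper_force'])
t=s['t']
for y in (-47.5,-49.5,-51.5):
    bot.movel([485,-233.2,128],rot=O(y),max_speed=20); s=bot.get_state();print(y,s['t'],s['contact_force'])
cv2.imwrite('pics/s5.png',imaging.capture('side')[210:450,200:520])
E
```

```text
False
17.1667 [ 485.2 -233.3  128.3] [-0.4 -0.3 -0.1]
17.5 [ 485.3 -233.2  128.3] [-0.1  0.5  1.7] 0.15923074534831372 40.161248445510864
-47.5 17.75 [0.6 1.8 4.6]
-49.5 18.0 [1.2 2.3 5.1]
-51.5 18.25 [0.9 2.3 5. ]
```

View pics/s5.png

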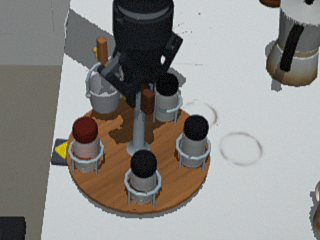

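```bash
python3 - <<'E'
from h import *
np.set_printoptions(precision=1,suppress=True)
for y in np.linspace(-51.5,-77.2,20)[1:]:
    bot.movel([485,-233.2,128],rot=O(y),max_speed=20)
bot.dwell(1)
s=bot.get_state();print(s['t'],s['contact_force'],s['opening'],s['gripper_force'])
W=imaging.camera_model('wrist');np.save('w6.npy',W,allow_pickle=True);w=imaging.capture('wrist');t=imaging.capture('top');sd=imaging.capture('side')
cv2.imwrite('pics/w6.png',w);cv2.imwrite('pics/s6.png',sd)
o=np.zeros((480,800,3),np.uint8);o[:,:400]=cv2.resize(sd[230:430,220:420],(400,480));o[:,400:]=cv2.resize(w,(400,480)) if 0 else np.vstack([cv2.resize(w,(400,300)),np.zeros((180,400,3),np.uint8)])
cv2.imwrite('pics/m6.png',o)
E
```

```text
24.05 [1.4 1.7 4.1] 0.15938322841549393 40.64658164978027
```

View pics/m6.png

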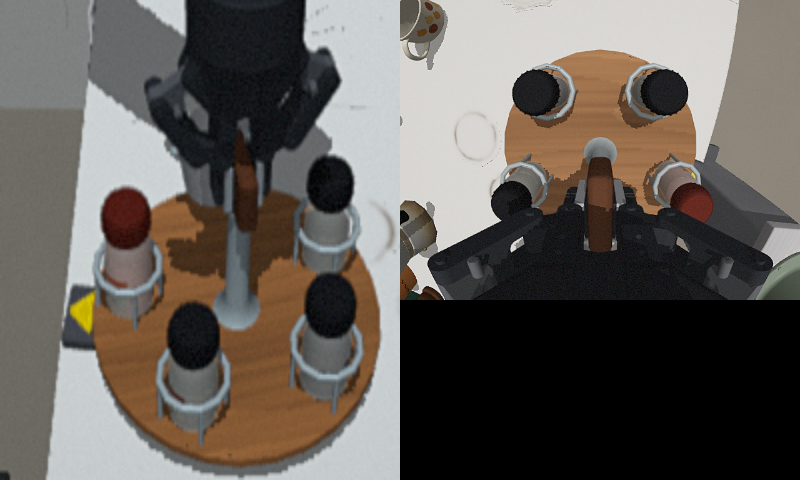

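```bash
python3 - <<'E'
from h import *
np.set_printoptions(precision=1,suppress=True)
S=imaging.camera_model('side');i=cv2.imread('pics/s6.png');W=np.load('w6.npy',allow_pickle=True).item();w=cv2.imread('pics/w6.png')
r=blobs(i,(0,120,30),(6,255,200),(255,300,320,350))[0];rw=blobs(w,(0,120,30),(8,255,220),(420,280,510,370))[0]
y=blobs(i,(20,150,120),(32,255,255),(240,330,290,390))[0]
print(r[:2],r[2].min(0),r[2].max(0),rw[:2])
c,e=tri(S,r[1],W,rw[1],False,True);print('cap',c,e)
ax=np.array([485,-233.2])
for n,p in (('cap',c),('cap top side',plane(S,(r[1][0],r[2][:,1].min()+4.5),117)[0]),('cap z107',plane(S,r[1],107)[0]),('capW z107',plane(W,rw[1],107,True)[0]),('arrow',plane(S,y[1],12)[0])):
    d=p[:2]-ax;print(n,p,np.hypot(*d),np.degrees(np.arctan2(d[1],d[0]))%360)
g=blobs(i,(8,100,30),(20,255,220),(270,230,330,300));print([b[:2] for b in g[:3]])
E
```

```text
(np.int32(428), array([282.5, 320.1])) [271 309] [294 333] (np.int32(2667), array([470.8, 323.4]))
cap [ 405.3 -231.1  111.4] 2.084147534606826
cap [ 405.3 -231.1  111.4] 79.70585728094588 178.51202090878496
cap top side [ 404.5 -222.3  117. ] 81.27480978971377 172.30726706513764
cap z107 [ 404.3 -225.9  107. ] 81.06803465733714 174.8302444511329
capW z107 [ 403.7 -230.1  107. ] 81.37975153598781 177.8451067387569
arrow [ 367.9 -221.    12. ] 117.6936030358155 174.04709161863417
[]
```

```bash
python3 - <<'E'
from h import *
a=imaging.capture('top')[180:330,330:480];b=imaging.capture('side')[180:330,240:390]
cv2.imwrite('pics/m7.png',np.hstack([cv2.resize(x,(400,400),interpolation=cv2.INTER_CUBIC) for x in(a,b)]))
print(bot.get_state()['joint_velocities'].__abs__().max() if 1 else 0)
E
```

```text
0.0028332504461209113
```

View pics/m7.png

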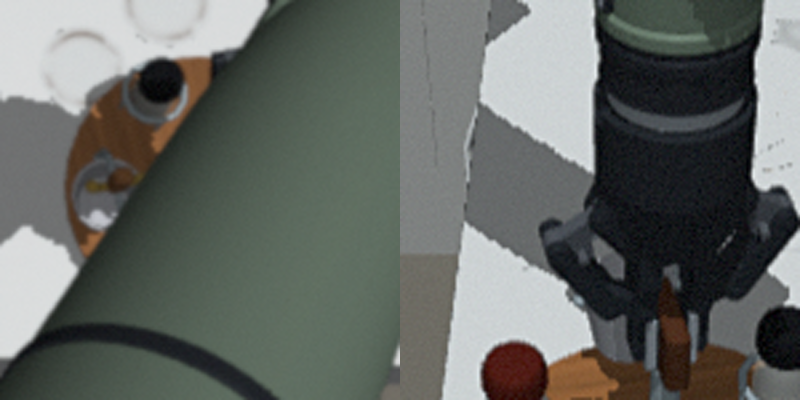

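```bash
python3 -c "
from bench import bot
bot.dwell(0.3);print(bot.sign_off())"
```

```text
the job is handed in; nothing more can be done
None
```

I handed the job in: the pail hangs released on the brass hook, the red-capped jar stands at the yellow arrow (my image estimates put it within about 6 mm), the jars I could see are still upright in their seats, and the gripper is holding the knob at about 40 N; no verdict came back.

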